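# Wedge a rocking comparator stand level

### The job

The dial comparator stand on the bench rocks because its front foot, the wide one on the robot's side, is too short. With the fingertips push the wooden wedge along the bench, thin end first, under that foot until the stand is level on all its feet and no longer rocks, and leave the wedge there, carrying the foot. Only push the wedge, never lift it; do not touch the stand or shove it along the bench, and leave the other things alone.

Things in the scene. Friction and masses are not known exactly. Their poses are not given: they have to be found in the camera images.
- stand: Dial comparator stand, loose, about 3.2 kg: round grey iron base of 95 mm radius (underside 26, top 44 mm up), column, arm and dial up to 270 mm. Four feet at 80 mm radius: left, right, back are long ball feet; the front one (own -x, robot's side, under the dial) is 6 mm shorter. Origin: base centre at the long feet's lowest level. Own z, along the column, leans 0.068 rad to the front at the start; level: vertical.
- short_foot (a point): Centre of the underside of the short front foot, a steel pad: flat to 8 mm radius, then a 20 degree bevel up to 20 mm radius, so that a thin edge enters from any side. Close to the bench at the start, 6 mm above it when the stand is level. Pushed on with more than about 15 to 20 N the stand may slide.
- wedge: Plain hardwood wedge, loose, flat on the bench, 60 g: 110 mm long (own x), 50 mm wide (own y), 2.5 mm thick at the thin end (own +x) rising evenly to 22.5 mm at the heel (own -x). Origin: centre of the underside. It starts in front of the short foot, thin end roughly towards it and 20 to 50 mm from the pad, turned and offset a little.
- wedge_heel (a point): Middle of the wedge's upright heel face (22.5 mm high, 50 mm wide), 11 mm up: the face to push.
- wedge_tip (a point): Middle of the wedge's thin edge, on the bench. The stand is level when this edge is some 5 to 15 mm past the foot's centre. The push takes about 1 N up to the foot, up to 10 N as the edge enters under the bevel, 3 to 7 N while the foot climbs, and climbs steeply past 12 N once all feet carry. Friction then keeps the wedge in.
- tin: Open round aluminium pan with two small black handles, 124 mm wide, 50 mm high; not part of the job. Origin: centre of its underside.
- wrench: Steel wrench, 200 mm long, lying; not part of the job. Origin: middle of its underside.
- hammer: Hammer, 220 mm long, lying; not part of the job. Origin: middle of its underside.
- vee_block: Dark steel vee block, 70 x 60 x 47 mm; not part of the job. Origin: centre of its underside.
Not all that is in view belongs to the job. Leave any black or orange look-alike of the wedge alone.

How it is judged:
By the outcome, as a careful person would: the job done as asked, in the order asked, and still so for the second after the job is handed in, with the robot touching nothing.
It also fails if it takes over 48 s, if anything falls off the work surface, if the arm or the gripper's body presses on something with over 40 N, if the wrist force passes 120 N, or if a joint passes its speed limit or range.

### The arm

A 6-joint arm with a two-finger parallel gripper is mounted at the origin on the work surface. World frame = base frame: x ahead of the robot, y to its left, z up, the work surface at z = 0. Lengths are in m, angles in degrees, forces in N, time in s.
With the tool pointing down it reaches from about 0.325 to 0.775 m from the base axis. Payload 5.5 kg.
Tool frame: the origin (TCP) lies at the centre of the arm's flange, where the gripper is bolted on; the fingertips stand 182 mm ahead of it and the grasp point (between the pads) lies 163 mm ahead of it; z points along the fingers, y is the line along which they close (so a half turn about z gives the same grasp; the last joint's range is limited). The gripper opens to 88 mm and grips with 3 to 60 N. Pads are 20 mm wide; open, the fingers measure 115 mm over their backs; the gripper's body (75 mm by 178 mm) begins 61 mm behind the grasp point.
Start: joints at [68.371, 5.22, 70.514, -0, 104.267, -3.249], TCP at [0.189, 0.569, 0.405] pointing down, gripper open.
Joint ranges: [-164.24, 164.24], [-49.07, 125.15], [9.68, 141.18], [-86.29, 266.29], [3.28, 154.24], [-151.56, 151.56]. Speed limits (degrees/s): [147.25, 147.25, 172.46, 180, 180, 180].

### API

Orientations are given as [roll, pitch, yaw] about the fixed x, y, z axes, in that order (R = Rz(yaw) Ry(pitch) Rx(roll)).
In Python, from station import r gives the robot as it stands. The module is installed in compiled form; this text tells all that it offers. Calls block until the motion is done:
- r.reach(position, orientation): joint-space move of the TCP to a pose.
- r.servo_line(position, rotation=None, speed=0.15): straight line of the TCP; rotation=None keeps the orientation; speed is the mean speed in m/s.
- r.move_joints(angles): joint-space move.
- r.let_go() and r.grab(squeeze=None): open the fingers fully, or close them until they stop; squeeze is the grip in N (None keeps the last).
- r.wait(seconds).
- r.inverse_kinematics(position, orientation): joint angles nearest the present ones, or None.
- r.sense(): the state.
- r.snapshot(name): name is "scene" or "top" or "wrist"; returns a dict with "frame" (420x560x3 uint8, red, green, blue), "fx", "fy", "cx", "cy" (pixels), "R" (3x3) and "t" (3): a world point X has camera coordinates R X + t. Camera axes: x right, y down, z forward; pixel columns grow to the right and rows downward; lengths in m; the calibration is good to about 2 mm. A picture is of the moment at which its call begins. There is no depth.
A pose or a line that the arm cannot do raises r.IKError and nothing moves.
- r.hand_in(): hands the job in; it is judged then, once.
The state is a dict: "clock": time; "joints": joint angles; "joint_vel": joint speeds; "joint_torque": joint torques, N m; "tcp_pos": TCP position; "orientation": TCP orientation; "contact_force": force on the tool from outside, world axes, zero at the start; "torque": the same for the moment, N m; "opening": finger opening in m; "gripper_force": force on a finger pad.
Only numpy, scipy, OpenCV 4.12 (cv2) and the standard library are available. Lean on these libraries where they do the work, as an engineer would, in place of code of your own. Each camera call takes 0.05 s, during which the arm holds its last target. There are 200 camera calls.

## Working session

There is one attempt and no reset: what is moved stays moved. The work goes in short steps, each a Python script; the robot and the scene stay as the last script left them, time stands still between calls to the robot, and variables do not carry over. Pictures are saved under pics/ and viewed, at most 10 in all, crops included, and the job is handed in when it is done.

```bash
mkdir -p pics; ls; python3 - <<'E'
from station import r
import cv2,numpy as np
for n in("scene","top"):
    s=r.snapshot(n); cv2.imwrite(f"pics/{n}0.png",s["frame"][:,:,::-1]); print(n,s["fx"],s["cx"],s["cy"],np.round(s["R"],3).tolist(),s["t"])
print(r.sense())
E
```

```text
pics
scene 487.71651580710926 285.1383943257107 200.38504361340838 [[0.183, 0.983, -0.015], [0.62, -0.127, -0.774], [-0.763, 0.133, -0.633]] [-0.10066912 -0.33770299  1.50126818]
top 463.1061497906694 275.08331239222656 215.7602017295554 [[0.025, -1.0, -0.006], [-0.993, -0.025, -0.112], [0.111, 0.009, -0.994]] [-0.02097816  0.57247093  1.1130455 ]
{'clock': 0.1, 'joints': array([ 6.83702505e+01,  5.26054793e+00,  7.05730930e+01, -2.16983806e-03,
        1.04266151e+02, -3.24915995e+00]), 'joint_vel': array([-0.1474912 , -0.07126923, -0.23571965,  0.05529695, -0.04224184,
       -0.02595735]), 'joint_torque': array([ 2.31042271e-03, -4.47862995e+01, -4.07565594e+01,  7.00652786e-02,
        2.84674909e-02, -9.37516074e-05]), 'tcp_pos': array([0.18923281, 0.56944586, 0.40361994]), 'orientation': array([-1.79900249e+02, -3.55554186e-03,  1.61618874e+02]), 'contact_force': array([-0.36704303,  0.59519976, -0.01193777]), 'torque': array([ 0.01772652, -0.01944155,  0.00519532]), 'gripper_force': 0.0, 'opening': 0.08732852439125606}
```

View pics/scene0.png

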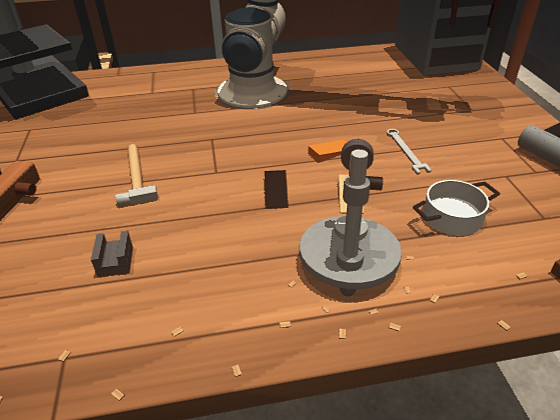

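View pics/top0.png

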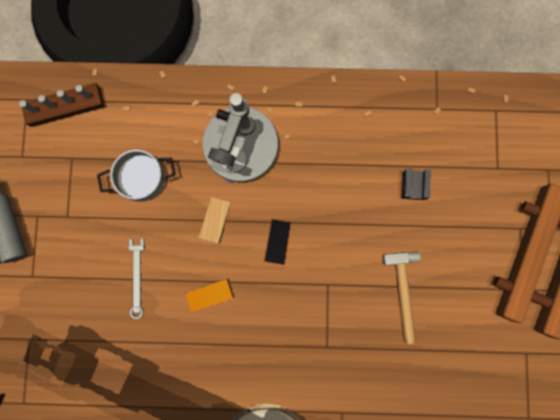

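Candidates for the wedge in the top view: the pale wood block at (214,220), a black one at (278,242), and an orange one at (209,295). I pick the pale wood one at (214,220). The stand base is at (240,144), with the dial towards lower left. Next I measure them and take a close crop.

```bash
cat > h.py <<'E'
import cv2,numpy as np
def ray(s,u,v,z):
    R,t=np.array(s["R"]),np.array(s["t"]); c=-R.T@t
    d=R.T@np.array([(u-s["cx"])/s["fx"],(v-s["cy"])/s["fy"],1]); return c+d*(z-c[2])/d[2]
def proj(s,X):
    p=np.array(s["R"])@X+np.array(s["t"]); return np.array([s["cx"]+s["fx"]*p[0]/p[2],s["cy"]+s["fy"]*p[1]/p[2]])
def wedge(s,lo=(10,60,150),hi=(28,175,255),roi=None):
    """largest pale-wood contour: pixel rect"""
    h=cv2.cvtColor(s["frame"],cv2.COLOR_RGB2HSV); m=cv2.inRange(h,lo,hi)
    if roi: z=np.zeros_like(m); a,b,c,d=roi; z[b:d,a:c]=m[b:d,a:c]; m=z
    m=cv2.morphologyEx(m,cv2.MORPH_OPEN,np.ones((3,3)))
    c=max(cv2.findContours(m,cv2.RETR_EXTERNAL,cv2.CHAIN_APPROX_NONE)[0],key=cv2.contourArea)
    return c,cv2.minAreaRect(c)
E
python3 - <<'E'
from station import r
from h import *
s=r.snapshot("top"); f=s["frame"]; h=cv2.cvtColor(f,cv2.COLOR_RGB2HSV)
for p in((214,220),(210,235),(220,202),(200,235),(240,210),(262,150)): print(p,h[p[1],p[0]])
c=cv2.resize(f[80:260,160:320],None,fx=4,fy=4,interpolation=cv2.INTER_CUBIC)[:600]
s2=r.snapshot("scene")["frame"]; c2=cv2.resize(s2[130:300,290:420],None,fx=3.5,fy=3.5,interpolation=cv2.INTER_CUBIC)
cv2.imwrite("pics/crop.png",cv2.resize(f[95:245,160:320],(640,600),interpolation=cv2.INTER_CUBIC)[:,:,::-1])
cv2.imwrite("pics/crop2.png",c2[:,:,::-1])
c,rc=wedge(s,(14,60,150),(28,165,255),(190,185,245,255)); print(cv2.contourArea(c),rc)
for b in cv2.boxPoints(rc): print(b,ray(s,*b,0.012).round(4))
E
```

```text
(214, 220) [ 16 140 211]
(210, 235) [ 17 135 211]
(220, 202) [ 16 138 211]
(200, 235) [ 15 139 207]
(240, 210) [ 13 162 172]
(262, 150) [ 28  22 166]
951.5 ((213.93951416015625, 219.69142150878906), (23.387868881225586, 46.62517166137695), 17.52556800842285)
[195.76822 238.4005 ] [0.5131 0.1908 0.012 ]
[209.80853 193.93953] [0.6265 0.1602 0.012 ]
[232.11081 200.98235] [0.6099 0.1031 0.012 ]
[218.0705  245.44331] [0.4969 0.1342 0.012 ]
```

View pics/crop.png

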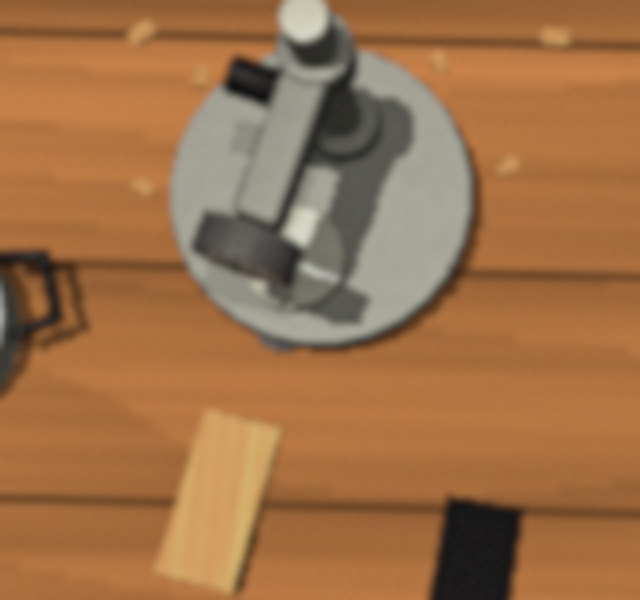

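The crop shows the pale wedge, centred near full-image (214,220), with its heel at the lower left. The short foot peeks out from the base rim at crop (280,345), which is full (230,181). I'll take an oblique wrist view to locate the foot.

```bash
python3 - <<'E'
from station import r
from h import *
from scipy.spatial.transform import Rotation as Ro
s=r.snapshot("wrist"); q=r.sense()
Rt=Ro.from_euler("xyz",q["orientation"],degrees=True).as_matrix(); R=np.array(s["R"])
print("cam in tool",(Rt.T@(-R.T@s["t"]-q["tcp_pos"])).round(3)); print("cam axes in tool",(Rt.T@R.T).round(3),s["fx"])
s=r.snapshot("top"); f=s["frame"]; h=cv2.cvtColor(f,cv2.COLOR_RGB2HSV)
m=cv2.inRange(h,(0,0,60),(180,80,255)); z=np.zeros_like(m); z[95:190,195:285]=m[95:190,195:285]
z=cv2.morphologyEx(z,cv2.MORPH_OPEN,np.ones((5,5)))
c=max(cv2.findContours(z,0,1)[0],key=cv2.contourArea)[:,0]
# rim points at right/bottom/left (avoid column at top), robust circle in world at z=.044-ish top plane
W=np.array([ray(s,u,v,0.042)[:2] for u,v in c if v>125 and not(220<u<242 and v>174)])
from scipy.optimize import least_squares
o=least_squares(lambda p:np.hypot(*(W-p[:2]).T)-p[2],[.72,.08,.095],loss="soft_l1",f_scale=.002); print("base",o.x,len(W),np.abs(o.fun).mean())
print("foot peek",ray(s,229.5,181.5,.01))
E
```

```text
cam in tool [0.07  0.    0.021]
cam axes in tool [[ 0.001 -0.968 -0.251]
 [ 1.     0.001  0.001]
 [-0.    -0.251  0.968]] 292.37354661848383
base [0.75004517 0.08531435 0.09340068] 122 0.0007006636525318423
foot peek [0.66006068 0.11171817 0.01      ]
```

```bash
python3 - <<'E'
from station import r
from h import *
from scipy.spatial.transform import Rotation as Ro
foot=np.array([.676,.108,0]); a=np.radians(-16)
f=np.array([np.cos(a),np.sin(a),0]); up=np.array([0,0,1.])
done=False
for dn in (20,30,40):
    for back in(.38,.34,.30):
        th=np.radians(dn); z=f*np.cos(th)-up*np.sin(th); x=f*np.sin(th)+up*np.cos(th)
        R=np.c_[x,np.cross(z,x),z]; o=Ro.from_matrix(R).as_euler("xyz",degrees=True)
        p=foot-f*back+up*(.18+(dn-20)*.006); j=r.inverse_kinematics(p,o)
        if j is not None: print(dn,back,p,o,j); done=True; break
    if done: break
r.reach(p,o); q=r.sense(); print(q["clock"],q["tcp_pos"])
s=r.snapshot("wrist"); cv2.imwrite("pics/w1.png",s["frame"][:,:,::-1])
import pickle; pickle.dump(s,open("w1.pkl","wb"))
for X in(foot,[.56,.147,.01]): print(proj(s,np.array(X)))
E
```

```text
40 0.3 [0.38762149 0.19069121 0.3       ] [180. -50. -16.] [ 34.9171118  -35.86901938 121.24630171 -41.18417349  64.55958701
 148.95810197]
2.5667 [0.38763916 0.190908   0.30035044]
[280.72283019 207.1052823 ]
[276.00132513 288.20796809]
```

View pics/w1.png

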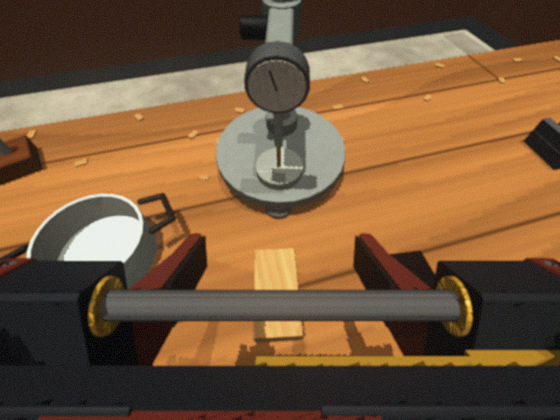

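The wrist view shows the short foot's rim under the base at about (280,212), the thin edge of the wedge from (254,250) to (295,249), and the base centred at about (281,158). Everything lies nearly on one line.

```bash
python3 - <<'E'
import pickle
from h import *
s=pickle.load(open("w1.pkl","rb")); f=s["frame"]
for n,u,v,z in(("rim L",217,158,.04),("rim R",345,158,.04),("tipL",254.5,250,.002),("tipR",295,249,.002),("footedge",279.5,216,.004),("heelbotL",259,339,0),("heelbotR",303,338,0)): print(n,ray(s,u,v,z).round(4))
print(proj(s,np.array([.753,.0853,.04])))
cv2.imwrite("pics/c3.png",cv2.resize(f[180:350,220:340],None,fx=5,fy=5,interpolation=cv2.INTER_CUBIC)[:600,:,::-1])
E
```

```text
rim L [0.7564 0.1796 0.04  ]
rim R [0.7061 0.004  0.04  ]
tipL [0.6189 0.1594 0.002 ]
tipR [0.606 0.109 0.002]
footedge [0.6592 0.1146 0.004 ]
heelbotL [0.5144 0.1788 0.    ]
heelbotR [0.5023 0.1328 0.    ]
[281.14890201 146.94398919]
```

View pics/c3.png

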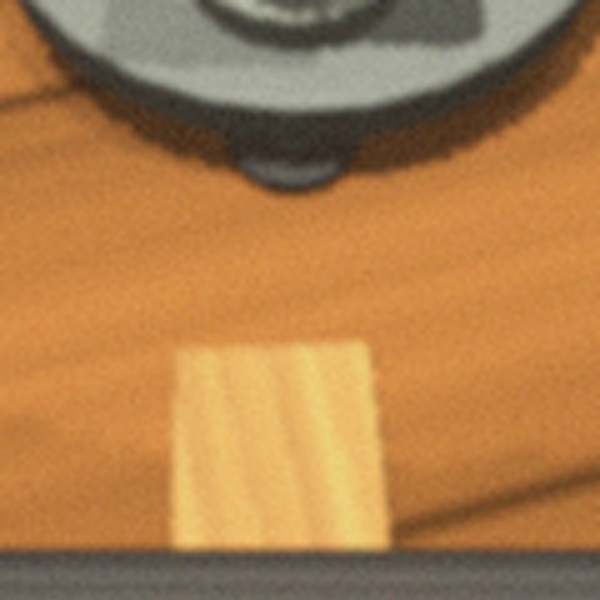

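```bash
cat >> h.py <<'E'
from scipy.spatial.transform import Rotation as Ro
Z=.188
def fdir(yaw): a=np.radians(yaw); return np.array([np.cos(a),np.sin(a),0])
def ori(yaw):
    x=-fdir(yaw); z=np.array([0,0,-1.]); return Ro.from_matrix(np.c_[x,np.cross(z,x),z]).as_euler("xyz",degrees=True)
def pose(heel,yaw,gap=0,z=Z):
    """TCP pose whose finger front face (10 mm ahead) is gap behind the heel point"""
    p=np.array([*heel[:2],0])-fdir(yaw)*(.010+gap); p[2]=z; return p,ori(yaw)
E
python3 - <<'E'
from station import r
from h import *
C=np.array([.561,.146,0]); y0=-13.5
heel=C-.055*fdir(y0)
p,o=pose(heel,y0,.045,.26); print(p,o,r.inverse_kinematics(p,o))
r.grab(20); r.reach(p,o)
p,o=pose(heel,y0,.04); r.servo_line(p,o,.15); r.wait(.2)
b=r.sense(); print(b["clock"],b["tcp_pos"],b["contact_force"])
for g in np.arange(.03,-.0151,-.005):
    p,o=pose(heel,y0,g); r.servo_line(p,o,.04); q=r.sense()
    print(round(g,3),q["clock"],(q["tcp_pos"]-p).round(4),(q["contact_force"]-b["contact_force"]).round(2))
s=r.snapshot("top"); cv2.imwrite("pics/t2.png",s["frame"][:,:,::-1])
E
```

```text
[0.45403931 0.17167899 0.26      ] [180.    0.  166.5] [ 16.69586177 -11.55292435 101.34854559   0.          90.20437876
 -59.80413823]
7.8417 [0.45932033 0.17067426 0.1894202 ] [ 0.53901976  0.49902996 -0.55609274]
0.03 8.2417 [ 0.0003 -0.0001 -0.    ] [-0.69 -0.03 -0.12]
0.025 8.5167 [ 0.0002 -0.0001 -0.    ] [-1.22 -0.24  0.59]
0.02 8.7917 [ 0.0002 -0.0001 -0.    ] [ 0.14 -0.18  0.6 ]
0.015 9.0667 [ 0.0002 -0.0001  0.    ] [ 0.21 -0.35  1.8 ]
0.01 9.3417 [ 0.0002 -0.0001 -0.    ] [-0.29  0.25  0.71]
0.005 9.6167 [ 0.0002 -0.0001 -0.    ] [-0.19 -0.56  0.93]
-0.0 9.8917 [ 0.0002 -0.0001 -0.    ] [-0.87  0.93  0.52]
-0.005 10.1667 [ 0.0002 -0.0001 -0.    ] [-0.23 -0.27 -0.4 ]
-0.01 10.4417 [ 0.0002 -0.0001 -0.    ] [-1.12 -0.56  0.12]
-0.015 10.7167 [ 0.0002 -0.0001  0.    ] [-0.5  -0.49 -0.15]
```

View pics/t2.png

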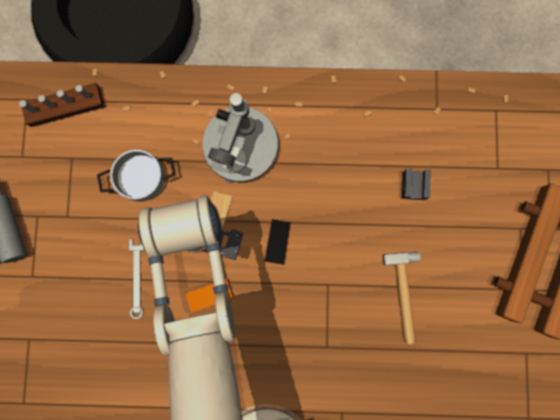

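The top view shows the gripper behind the wedge. The wedge's thin edge is visible at about (215–232,195), and the stand has not moved. Now I steer the remaining free push and check with the visible corner.

```bash
cat >> h.py <<'E'
def corner(s):
    """right side line (yaw) and right tip corner of wedge from the top view"""
    h=cv2.cvtColor(s["frame"],cv2.COLOR_RGB2HSV); m=cv2.inRange(h,(14,60,185),(28,150,255)); z=np.zeros_like(m); z[165:245,195:250]=m[165:245,195:250]
    c=max(cv2.findContours(z,0,1)[0],key=cv2.contourArea)[:,0].astype(float)
    W=np.array([ray(s,u,v,.004)[:2] for u,v in c]); return c,W
E
python3 - <<'E'
from station import r
from h import *
s=r.snapshot("top"); c,W=corner(s)
for v in sorted(set(c[:,1])): print(int(v),c[c[:,1]==v][:,0].min(),c[c[:,1]==v][:,0].max(), W[c[:,1]==v][np.argmin(W[c[:,1]==v][:,1])].round(4))
E
```

```text
191 214.0 216.0 [0.6358 0.1459]
192 213.0 219.0 [0.6334 0.1382]
193 213.0 223.0 [0.631  0.1279]
194 212.0 228.0 [0.6288 0.115 ]
195 212.0 231.0 [0.6264 0.1073]
196 211.0 231.0 [0.6238 0.1072]
197 211.0 231.0 [0.6212 0.1071]
198 211.0 230.0 [0.6186 0.1096]
199 211.0 230.0 [0.616  0.1095]
200 212.0 230.0 [0.6135 0.1094]
201 212.0 229.0 [0.6108 0.1118]
202 213.0 229.0 [0.6083 0.1117]
203 214.0 229.0 [0.6057 0.1116]
204 215.0 229.0 [0.6031 0.1115]
205 216.0 228.0 [0.6005 0.114 ]
206 216.0 228.0 [0.5979 0.1139]
207 217.0 227.0 [0.5953 0.1163]
208 218.0 227.0 [0.5928 0.1162]
209 218.0 227.0 [0.5902 0.1162]
210 218.0 226.0 [0.5876 0.1186]
211 219.0 226.0 [0.585  0.1185]
212 219.0 226.0 [0.5825 0.1184]
213 219.0 225.0 [0.5799 0.1208]
214 220.0 225.0 [0.5773 0.1208]
215 220.0 225.0 [0.5748 0.1207]
216 220.0 224.0 [0.5721 0.1231]
217 221.0 221.0 [0.5694 0.1306]
```

```bash
python3 - <<'E'
from station import r
from h import *
D=.0045 # extra finger offset beyond .010
C0=np.array([.5805,.1457,0]); y0,y1=-15.5,-21.5
n=lambda y:fdir(y+90)
def go(C,y,gap,lat,v):
    h=C-.055*fdir(y)+lat*n(y); p,o=pose(h,y,D+gap); r.servo_line(p,o,v)
go(C0,-14,.008,0,.06); go(C0,y0,.008,.005,.06); b=r.sense()["contact_force"]
for t in np.linspace(0,1,5):
    go(C0+.025*t*fdir(-18.5),y0+(y1-y0)*t,0,.005*(1-t)+.001,.05)
    q=r.sense(); print(q["clock"],(q["contact_force"]-b).round(2))
s=r.snapshot("top"); c,W=corner(s)
for v in sorted(set(c[:,1]))[:34]: k=c[:,1]==v; print(int(v),c[k][:,0].min(),c[k][:,0].max(),W[k][np.argmin(W[k][:,1])].round(4))
cv2.imwrite("pics/t3.png",cv2.resize(s["frame"][95:245,160:320],(640,600),interpolation=cv2.INTER_CUBIC)[:,:,::-1])
E
```

```text
11.7083 [ 0.51 -0.47 -0.79]
11.9833 [ 0.07  0.99 -0.55]
12.2583 [ 0.36  0.1  -0.19]
12.5333 [-0.22  0.7  -0.72]
12.8083 [ 0.6   0.19 -0.14]
183 223.0 223.0 [0.6569 0.1289]
184 221.0 226.0 [0.6545 0.1211]
185 221.0 228.0 [0.652  0.1159]
186 220.0 231.0 [0.6496 0.1081]
187 220.0 232.0 [0.6471 0.1055]
188 219.0 236.0 [0.6448 0.0952]
189 219.0 238.0 [0.6423 0.09  ]
190 218.0 239.0 [0.6398 0.0873]
191 218.0 239.0 [0.6372 0.0873]
192 217.0 238.0 [0.6346 0.0897]
193 217.0 238.0 [0.632  0.0896]
194 216.0 237.0 [0.6293 0.0921]
195 216.0 236.0 [0.6267 0.0945]
196 216.0 236.0 [0.6241 0.0945]
197 216.0 235.0 [0.6215 0.0969]
198 216.0 235.0 [0.6189 0.0968]
199 217.0 235.0 [0.6163 0.0967]
200 217.0 234.0 [0.6137 0.0992]
201 217.0 234.0 [0.6111 0.0991]
202 217.0 233.0 [0.6085 0.1016]
203 218.0 232.0 [0.6059 0.104 ]
204 218.0 229.0 [0.6031 0.1115]
205 218.0 225.0 [0.6003 0.1216]
206 219.0 219.0 [0.5974 0.1368]
```

View pics/t3.png

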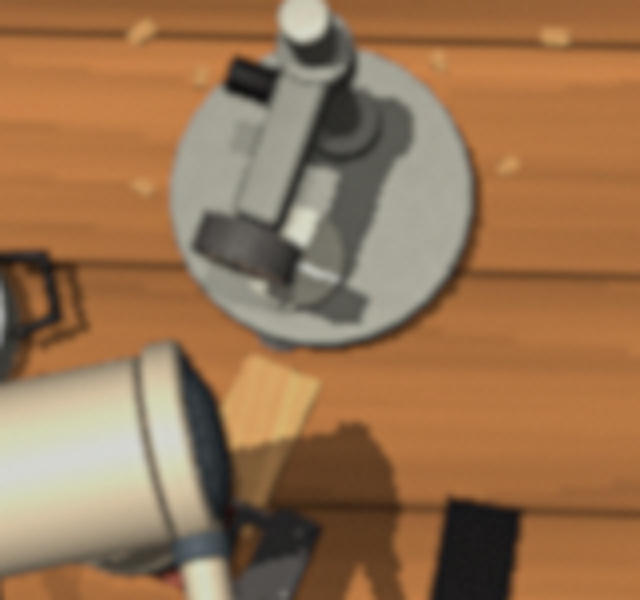

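The crop shows the wedge's thin edge from (249,355) to (320,383), turned to about −22°. The foot edge is at (278,345), so the foot lies about 12 mm left of the wedge's axis. I over-steered. I'll turn the wedge back by pushing the right part of the heel with the tool set to the target yaw.

```bash
cat >> h.py <<'E'
def tip(s):
    """tip-edge corners from the top view mask: sub-pixel line fits of tip edge and right side"""
    c,W=corner(s); i=np.argmax(W[:,0]); L=W[i]; j=np.argmin(W[:,1]); Rr=W[j]; return L,Rr
E
python3 - <<'E'
from station import r
from h import *
d=.0125; y=-13
H=np.array([.546,.150,0]); n22=fdir(-22.5+90); f=fdir(y); n=fdir(y+90)
P=H-.022*n22-.005*f-d*f+.0135*n; P[2]=Z
q=r.sense(); T=q["tcp_pos"].copy(); T=T-.012*fdir(-21.5); T[2]=Z
r.servo_line(T,ori(-21.5),.06); Q=P-.006*f; r.servo_line(Q,ori(y),.08); r.servo_line(P,ori(y),.04); b=r.sense()["contact_force"]
for k in range(4):
    P=P+.004*fdir(-17); r.servo_line(P,ori(y),.03); F=r.sense()["contact_force"]-b; print(F.round(2), [x.round(4) for x in tip(r.snapshot("top"))])
    if np.dot(-F,f)>4: break
print(r.sense()["clock"],P)
s=r.snapshot("top"); c,W=corner(s)
for v in sorted(set(c[:,1]))[:34:2]: k=c[:,1]==v; print(int(v),c[k][:,0].min(),c[k][:,0].max(),W[k][np.argmin(W[k][:,1])].round(4))
cv2.imwrite("pics/t4.png",cv2.resize(s["frame"][95:245,160:320],(640,600),interpolation=cv2.INTER_CUBIC)[:,:,::-1])
E
```

```text
[-0.02  0.04 -0.07] [array([0.6569, 0.1289]), array([0.6372, 0.0873])]
[ 0.   -0.95  0.92] [array([0.6569, 0.1289]), array([0.6372, 0.0873])]
[-0.31 -1.07  0.51] [array([0.6595, 0.1264]), array([0.6371, 0.0898])]
[ 0.55 -0.71  0.22] [array([0.6646, 0.1317]), array([0.6449, 0.0875])]
15.2833 [0.5388672  0.14208734 0.188     ]
181 221.0 224.0 [0.6621 0.1265]
183 221.0 228.0 [0.6572 0.1161]
185 221.0 236.0 [0.6525 0.0954]
187 222.0 239.0 [0.6475 0.0876]
189 224.0 238.0 [0.6423 0.09  ]
191 225.0 237.0 [0.6371 0.0924]
193 227.0 236.0 [0.6318 0.0947]
195 228.0 235.0 [0.6266 0.0971]
197 228.0 235.0 [0.6215 0.0969]
199 229.0 233.0 [0.6162 0.1018]
201 229.0 232.0 [0.611  0.1042]
203 230.0 232.0 [0.6059 0.104 ]
205 230.0 231.0 [0.6007 0.1064]
```

View pics/t4.png

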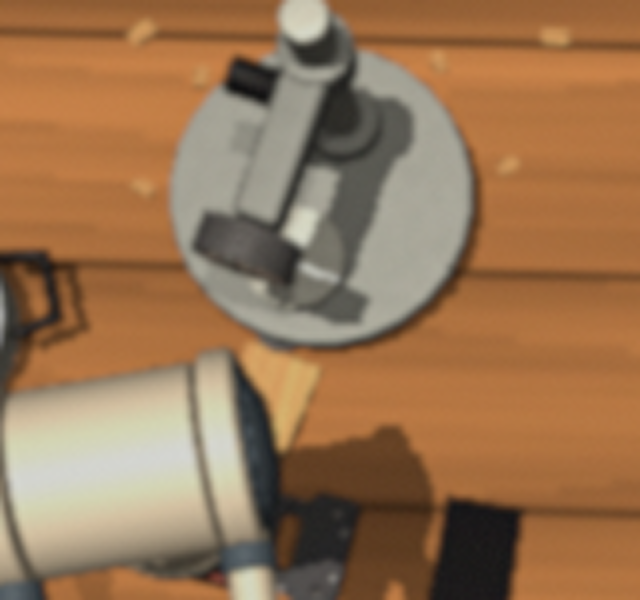

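The crop shows the wedge now at about −19 to −20°, with its thin edge from (243,345) to (320,367) just touching the foot's rim in projection. The foot is about 6 mm left of the axis. I'll push 6 mm more in the same way, then recentre the finger on the line through the foot.

```bash
python3 - <<'E'
from station import r
from h import *
y=-13; q=r.sense(); P=q["tcp_pos"].copy(); P[2]=Z; b=r.sense()["contact_force"]
for k in range(3):
    P=P+.002*fdir(-17); r.servo_line(P,ori(y),.03); F=r.sense()["contact_force"]-b; print(F.round(2))
s=r.snapshot("top"); c,W=corner(s)
for v in sorted(set(c[:,1]))[:30:2]: k=c[:,1]==v; print(int(v),c[k][:,0].min(),c[k][:,0].max(),W[k][np.argmin(W[k][:,1])].round(4))
# back off & recentre on line through foot
foot=np.array([.678,.1085,0]); yw=-17
T=P-.012*fdir(y); r.servo_line(T,ori(y),.08)
L=np.dot(foot-T,fdir(yw)); Q=foot-L*fdir(yw); Q[2]=Z; r.servo_line(Q,ori(yw),.08)
b=np.mean([(r.wait(.05),r.sense()["contact_force"])[1] for _ in range(6)],0)
print("L",L,Q,b)
while L>.134:
    L-=.002; Q=foot-L*fdir(yw); Q[2]=Z; r.servo_line(Q,ori(yw),.03)
    F=np.mean([(r.wait(.02),r.sense()["contact_force"])[1] for _ in range(3)],0)-b; fp=-F@fdir(yw); print(round(L,4),round(fp,2),F.round(1))
    if fp>4: break
print(r.sense()["clock"])
s=r.snapshot("top")
cv2.imwrite("pics/t5.png",cv2.resize(s["frame"][95:245,160:320],(640,600),interpolation=cv2.INTER_CUBIC)[:,:,::-1])
s=r.snapshot("scene"); cv2.imwrite("pics/s5.png",s["frame"][:,:,::-1])
E
```

```text
[ 0.45 -0.63  0.54]
[1.1  0.39 1.17]
[-4.65  0.83  4.42]
179 222.0 223.0 [0.6673 0.1293]
181 222.0 224.0 [0.6621 0.1265]
183 223.0 235.0 [0.6576 0.0982]
185 224.0 239.0 [0.6527 0.0878]
187 225.0 238.0 [0.6475 0.0902]
189 227.0 237.0 [0.6422 0.0925]
191 228.0 237.0 [0.6371 0.0924]
193 229.0 236.0 [0.6318 0.0947]
195 230.0 235.0 [0.6266 0.0971]
197 230.0 234.0 [0.6214 0.0995]
199 231.0 233.0 [0.6162 0.1018]
201 231.0 232.0 [0.611  0.1042]
L 0.14879670491451785 [0.535705   0.15200395 0.188     ] [0.02157135 0.01999696 0.40618354]
0.1468 -0.03 [ 0.2  0.6 -0.7]
0.1448 0.05 [-0.1 -0.1 -0.8]
0.1428 -0.15 [ 0.1 -0.1 -0.5]
0.1408 0.09 [ 0.1  0.6 -0.6]
0.1388 -0.16 [ 0.2  0.1 -0.5]
0.1368 1.46 [-1.4  0.2 -0.3]
0.1348 6.94 [-7.   0.7  3.5]
19.1
```

View pics/t5.png

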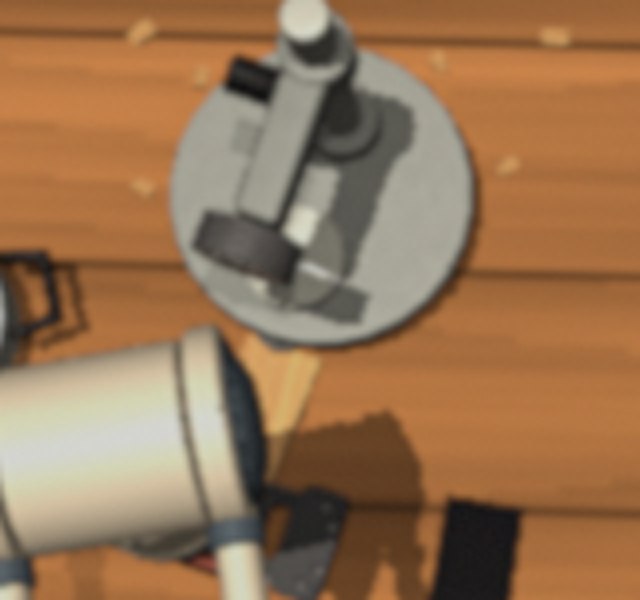

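The wedge tip is now against the foot's bevel (7 N). The thin edge runs from about (243,338) to (322,355), and the foot edge at (280,346) is within about 3 mm of the axis. I'll push on with force monitoring.

```bash
cat >> h.py <<'E'
def cap(s):
    f=s["frame"]; h=cv2.cvtColor(f,cv2.COLOR_RGB2HSV)[85:112,222:252]; m=((h[...,2]>195)&(h[...,1]<60)).astype(np.uint8)
    k,_,st,ce=cv2.connectedComponentsWithStats(m); i=1+np.argmax(st[1:,4]); return ce[i]+[222,85]
def base(s):
    from scipy.optimize import least_squares
    h=cv2.cvtColor(s["frame"],cv2.COLOR_RGB2HSV); m=cv2.inRange(h,(0,0,60),(180,80,255)); z=np.zeros_like(m); z[95:175,195:285]=m[95:175,195:285]
    z=cv2.morphologyEx(z,cv2.MORPH_OPEN,np.ones((5,5))); c=max(cv2.findContours(z,0,1)[0],key=cv2.contourArea)[:,0]
    W=np.array([ray(s,u,v,.042)[:2] for u,v in c if 125<v<172])
    return least_squares(lambda p:np.hypot(*(W-p[:2]).T)-p[2],[.75,.085,.094],loss="soft_l1",f_scale=.002).x.round(4)
E
python3 - <<'E'
from station import r
from h import *
foot=np.array([.678,.1085,0]); yw=-17; b=np.array([.02,.02,.41]); L=.1348
def st():
    s=r.snapshot("top"); return cap(s).round(2),base(s)
print(st()); hist=[]
while L>.104:
    L-=.001; Q=foot-L*fdir(yw); Q[2]=Z; r.servo_line(Q,ori(yw),.02)
    F=np.mean([(r.wait(.02),r.sense()["contact_force"])[1] for _ in range(3)],0)-b; fp=-F@fdir(yw); print(round(L,4),round(fp,2),F.round(1),*(st() if round(L*1e3)%3==0 else ()))
    if fp>13: break
print(r.sense()["clock"],st())
E
```

```text
(array([235.5 ,  98.76]), array([0.7509, 0.0855, 0.0934]))
0.1338 9.4 [-9.4  1.5  5.1]
0.1328 10.83 [-10.7   1.9   5.8]
0.1318 10.98 [-10.8   2.3   5.6] [235.63  98.07] [0.751  0.0854 0.0934]
0.1308 10.67 [-10.5   2.1   5.5]
0.1298 10.71 [-10.4   2.7   5.6]
0.1288 10.72 [-10.4   2.8   5.7] [236.23  97.1 ] [0.7514 0.0853 0.0933]
0.1278 10.61 [-10.4   2.2   5.8]
0.1268 10.66 [-10.3   2.7   4.8]
0.1258 9.51 [-9.3  2.1  4.4] [236.83  95.95] [0.7516 0.0851 0.0935]
0.1248 8.53 [-8.3  1.9  4.1]
0.1238 8.4 [-8.4  1.2  4.1]
0.1228 8.3 [-8.   2.1  4.7] [237.12  95.44] [0.7517 0.0852 0.0933]
0.1218 7.76 [-7.6  1.5  3.8]
0.1208 7.87 [-7.7  1.7  4.3]
0.1198 8.34 [-8.2  1.8  3.8] [237.23  95.25] [0.7516 0.0852 0.0934]
0.1188 8.25 [-8.   2.   4.2]
0.1178 7.54 [-7.3  1.9  3.3]
0.1168 7.73 [-7.5  1.8  3.8] [237.65  94.65] [0.7111 0.0852 0.0859]
0.1158 7.08 [-7.1  1.   3.5]
0.1148 7.79 [-7.7  1.6  3.4]
0.1138 7.41 [-7.3  1.6  3.2] [237.92  94.29] [0.7187 0.0865 0.087 ]
0.1128 6.73 [-6.5  1.6  2.7]
0.1118 6.86 [-6.8  1.3  2.4]
0.1108 7.76 [-7.3  2.6  3.5] [238.1   93.97] [0.7357 0.086  0.0909]
0.1098 9.27 [-9.2  1.8  5.2]
0.1088 11.56 [-11.4   2.2   5.6]
0.1078 13.17 [-12.9   2.9   6.9] [238.18  93.93] [0.7367 0.086  0.091 ]
27.8 (array([238.18,  93.89]), array([0.7367, 0.086 , 0.091 ]))
```

Force rose steeply to 13 N, the column stopped moving, and the base did not slide. I back off and verify.

```bash
python3 - <<'E'
from station import r
from h import *
foot=np.array([.678,.1085,0]); yw=-17
def at(L,z): Q=foot-L*fdir(yw); Q[2]=z; return Q
r.servo_line(at(.15,Z),ori(yw),.05); s=r.snapshot("top"); print(cap(s))
r.servo_line(at(.16,.30),ori(yw),.15); r.servo_line(np.array([.36,.22,.34]),None,.2)
s=r.snapshot("top"); print(cap(s),base(s)); a=cv2.resize(s["frame"][80:230,160:300],(560,600),interpolation=cv2.INTER_CUBIC)
s2=r.snapshot("scene"); b=s2["frame"]; o=cv2.imread("pics/scene0.png")[:,:,::-1]
t=np.vstack([cv2.resize(x[130:300,330:410],(141,300)) for x in(o,b)]); 
cv2.imwrite("pics/fin.png",np.hstack([a,t])[:,:,::-1])
print(r.sense()["clock"])
# vertical line check: projected plumb through base centre in both views
for S in(s,s2): print(proj(S,np.array([.753,.0848,.044])),proj(S,np.array([.753,.0848,.27])))
E
```

```text
[238.40625  93.78125]
[238.19047619  92.0952381 ] [0.7434 0.0845 0.0908]
30.95
[240.22716928 142.48787022] [231.09872093 112.20907792]
[349.42933528 245.53318599] [359.2518539  142.71067061]
```

View pics/fin.png

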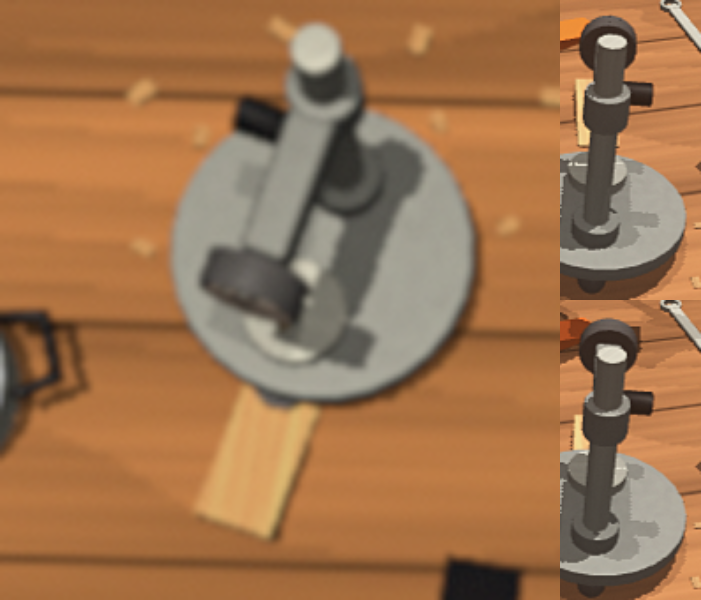

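```bash
python3 - <<'E'
from station import r
from h import *
s=r.snapshot("top")
a=ray(s,239,91.8,.27); b0=ray(s,235.6,100,.27); b=ray(s,247.3,125.5,.05)
print("cap now",a,"start",b0,"shift",a-b0,"col base",b)
print("heel",ray(s,218.75,211.7,.0225), np.dot(np.array([.678,.1085,0])-ray(s,218.75,211.7,.0225),fdir(-17)))
E
```

```text
cap now [0.79583922 0.07038958 0.27      ] start [0.77856535 0.07665058 0.27      ] shift [ 0.01727387 -0.006261    0.        ] col base [0.79507126 0.06811704 0.05      ]
heel [0.58060132 0.13439944 0.0225    ] 0.10071508965925564
```

The cap shifted 18.4 mm, which matches 0.068 rad × 270 mm, and the column is vertical within about 2 mm. The thin edge is about 10 mm past the foot's centre, and the gripper is clear.

```bash
python3 -c "
from station import r
print(r.hand_in())"
```

```text
the job is handed in; nothing more can be done
None
```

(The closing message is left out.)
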